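Run the glue press down with one finger

ROBOT

A 6-joint arm with a two-finger parallel gripper is mounted at the origin on the work surface; the furniture and walls round the work are solid. World frame = base frame: x ahead of the robot, y to its left, z up, the work surface at z = 0. Lengths are in m, angles in rad, forces in N, time in s.
With the tool pointing down it reaches from about 0.25 to 0.8 m from the base axis. Payload 8.5 kg.
Tool frame: the origin (TCP) lies on the mounting face of the last link; the fingertips stand 173 mm ahead of it and the grasp point (between the pads) lies 155 mm ahead of it; z points along the fingers, y is the line along which they close (so a half turn about z gives the same grasp; the last joint's range is limited). The gripper opens to 85 mm and grips with 20 to 120 N. Pads are 22 mm wide; open, the fingers measure 114 mm over their backs; the gripper's body (76 mm by 85 mm) begins 54 mm behind the grasp point. The pads swing forward as they close: fully open they stand 13 mm farther back than shut.
Start: joints at [-1.116, 0.238, -0.013, 1.319, 0, 1.571], TCP at [0.231, -0.472, 0.405] pointing down, gripper open.
Joint ranges: [-2.66, 2.66], [-1.03, 1.9], [-1.14, 1.46], [-1.82, 2.27], [-1.45, 1.34], [-3.14, 3.14]. Speed limits (rad/s): [2.22, 2.22, 2.79, 3.14, 3.14, 3.14].

INTERFACE

Orientations are given as a unit quaternion [w, x, y, z].
In Python, from workcell import env, viewer gives the robot as it stands. The module is installed in compiled form; this text tells all that it offers.
- The arm moves only by the tool send_rows, never from a script. Its argument "moves" is a list of rows, each an object of numbers: "jaw": the finger opening in cm, from 0 to 8.54; "tx", "ty", "tz": the shift along the world's x, y, z in cm; "ax", "ay", "az": the turn, a rotation vector about the world's x, y, z in degrees. A call has 1 to 20 rows; each row is the pose to reach, as a shift and turn from the pose commanded when the call began; what a row does not reach only later rows make up. A row lasts 1/8 s, in which the tool goes at most 62.5 mm and 10.7 degrees, less where a joint would pass 70% of its speed; a pose out of reach is approached as far as the arm can. A call with a gripper value outside its range is refused whole. The fingers move at their own pace and stop on an object; "newtons" is the grip in N (left out, the last holds). Time passes only in rows, so rows that repeat a pose let the fingers close. It gives the time, the measured TCP pose, the force, the opening and the grip force at its end, in the units of the state.
- env.get_state(): the state, without advancing time (a new reading comes with each control period).
- viewer.read_camera(name): name is "side" or "top" or "wrist"; returns (picture, depth): 400x640x3 uint8, red, green, blue; 400x640 float32, m along the optical axis (not along the pixel's ray), 0 where there is no reading.
- viewer.calibration(name): a dict with "camera_matrix" (3x3 intrinsics, pixels), "distortion" ([k1, k2, p1, p2, k3] as OpenCV has them; the pictures are not rectified), "pose" (4x4, takes a point from camera to world coordinates). Camera axes: x right, y down, z forward; pixel columns grow to the right and rows downward; lengths in m; the calibration is good to about 2 mm. A picture is of the moment at which its call begins: read the wrist's pose just before it. calibration takes no time and is no camera call; for the wrist camera it gives the pose at the moment of the call.
- env.job_done(): hands the job in; it is judged then, once.
The state is a dict: "time": time; "joint_pos": joint angles; "joint_vel": joint speeds; "effort": joint torques, N m; "tcp_pos": TCP position; "orientation": TCP orientation; "ft_force": force on the tool from outside, world axes, zero at the start; "torque": the same for the moment, N m; "grip_width": finger opening in m; "gripper_force": force on a finger pad.
Only numpy, scipy, OpenCV 4.12 (cv2) and the standard library are available. Lean on these libraries where they do the work, as an engineer would, in place of code of your own. Each camera call takes 0.05 s, during which the arm holds its last target. There are 200 camera calls.

TASK

The sanding block in the little bench press has just been glued up. Reach the three-armed capstan on top of the press with one finger (or the closed fingertips) and push its arms round clockwise, seen from above, until the sprung pad sits on the block and its spring is about half compressed, never bottomed out. Do not lift or shift the block, leave the other things alone, and take the hand clear of the press.

Things in the scene. Friction and masses are not known exactly. Their poses are not given: they have to be found in the camera images.
- press: grey metal bench press, fixed. Base plate 130 x 150 x 14 mm; two steel columns 16 mm thick at y = +-60 mm of its frame; grey bridge over them, 36 x 150 mm, underside 126 and top 150 mm above the bench (nuts on it to 157 mm). Origin: centre of the base plate's underside, z up; the capstan turns about its z axis.
- capstan_arms: the capstan's three straight round steel arms, 10 mm thick, 120 degrees apart, each ending in a black ball 20 mm across centred 85 mm from the axis; push an arm 25 to 75 mm from the axis. Origin on the vertical axis at the arms' centre line, 178 mm above the bench; x points along one arm, z up (clockwise turning lowers its yaw).
- capstan (a joint): angle of the capstan in rad, growing clockwise seen from above; range -1.2 to 5.5. Lowers screw, collar and pad (which do not turn) by 8 mm per rad. Stays where it is left: friction 0.18 N m (3 N at 62 mm from the axis, up to 5 N when the spring is pressed).
- pad (a joint): spring compression in m: 0 while the pad hangs free (20 mm open between pad and the screw's dark collar, steel coils showing), 0.020 with that gap shut, bottomed out. Once the pad is on the block it grows 8 mm per rad of the capstan; 0.8 N per mm plus 2.4 N preload.
- shoe: the pad: a steel shoe 60 x 44 x 12 mm with a rubber face, hanging under the screw between the columns. Origin: centre of its top; its underside is 12 mm lower and starts 9 to 26 mm above the block.
- sanding_block: loose tan sanding block, 95 x 55 x 28 mm, lying flat on the press's base plate under the pad. Origin: centre of its underside; its top is 28 mm higher.
- dropper_bottle: bystander: small upright dropper bottle, 30 mm across, 87 mm tall, beside the press; origin at the underside
- black_can: bystander: upright black can, 58 mm across, 84 mm tall, beside the press; origin at the underside
- tin: bystander: low round grey tin, 63 mm across, 27 mm tall, to the left of the press; origin at the underside
- screw_top (a point): top of the upright 12 mm screw that rises through the capstan's dark hub (hub 30 to 38 mm across, top 193 mm above the bench); at most 214 mm above the bench, sinks as the pad goes down. Nothing else stands within reach of the arms, but a steel rack (left) and a cabinet (right) stand behind the bench, beyond x = 0.55 m: keep hand and wrist clear of them.
Not all that is in view belongs to the job. Of the things that look like the sanding_block, the larger one is meant.

How it is judged:
By the outcome, as a careful person would: the job done as asked, in the order asked, and still so for the second after the job is handed in, with the robot touching nothing.
It also fails if it takes over 58 s, if anything falls off the work surface, if the arm or the gripper's body presses on something with over 40 N, if the wrist force passes 120 N, or if a joint passes its speed limit or range.

## Working session

There is one attempt and no reset: what is moved stays moved. The work goes in short steps, Python scripts to look and compute and a tool call to move; the robot and the scene stay as the last step left them, time stands still between calls to the robot, and variables do not carry over. Pictures are saved under pics/ and viewed, at most 10 in all, crops included, and the job is handed in when it is done.

Besides the shell and the picture viewer there is one more tool, called after "Call:" as a command line: name --argument value ..., lists and objects as JSON in quotes. send_rows: Moves the arm, as the interface text tells. Its arguments: {"type":"object","properties":{"moves":{"type":"array","items":{"type":"object","properties":{"jaw":{"type":"number"},"tx":{"type":"number"},"ty":{"type":"number"},"tz":{"type":"number"},"ax":{"type":"number"},"ay":{"type":"number"},"az":{"type":"number"}}}},"newtons":{"type":"number"}},"required":["moves"]}

```bash
mkdir -p pics; cat > h.py <<'E'
import numpy as np, cv2
from workcell import env, viewer
def grab(n):
    c=viewer.calibration(n); p,d=viewer.read_camera(n)
    return p,d,c
def cloud(d,c):
    K=np.array(c["camera_matrix"]);D=np.array(c["distortion"]);T=np.array(c["pose"])
    h,w=d.shape
    u,v=np.meshgrid(np.arange(w),np.arange(h))
    q=cv2.undistortPoints(np.stack([u,v],-1).reshape(-1,1,2).astype(float),K,D).reshape(h,w,2)
    P=np.dstack([q*d[...,None],d])
    return P@T[:3,:3].T+T[:3,3]
def save(n,p): cv2.imwrite("pics/"+n,p[...,::-1])
E
python3 - <<'E'
from h import *
ims=[]
for n in("top","side"):
    p,d,c=grab(n); ims.append(p); save(n+"0.png",p)
    np.savez(n+"0.npz",p=p,d=d,**{k:np.array(v) for k,v in c.items()})
    print(n,np.round(c["pose"],3).tolist(),np.round(c["camera_matrix"]).tolist(),(d>0).mean())
s=env.get_state();print(s["time"],s["tcp_pos"],s["orientation"],s["grip_width"])
E
```

```text
top [[-0.029, -0.996, 0.08, 0.333], [-1.0, 0.029, -0.001, 0.04], [-0.002, -0.08, -0.997, 0.996], [0.0, 0.0, 0.0, 1.0]] [[372.0, 0.0, 320.0], [0.0, 372.0, 194.0], [0.0, 0.0, 1.0]] 0.9960234375
side [[-1.0, 0.013, -0.017, 0.446], [0.021, 0.583, -0.812, 0.822], [-0.001, -0.812, -0.583, 0.706], [0.0, 0.0, 0.0, 1.0]] [[381.0, 0.0, 321.0], [0.0, 381.0, 196.0], [0.0, 0.0, 1.0]] 0.99573828125
0.1 [ 0.23056004 -0.47150067  0.4041334 ] [-6.43103892e-04  9.74256159e-01  2.25442897e-01 -1.48950338e-04] 0.08538246392294448
```

View pics/top0.png

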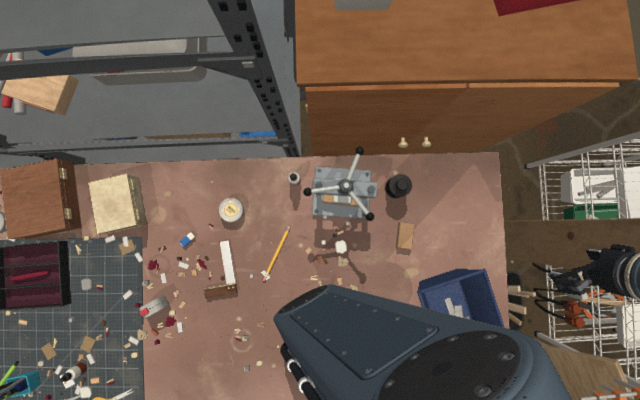

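View pics/side0.png

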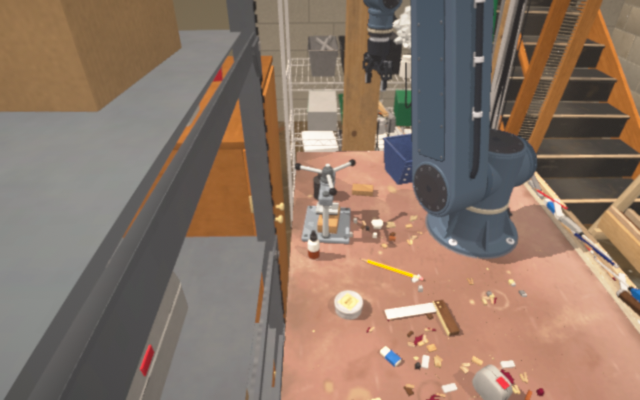

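The top view shows the hub near (346,186) and balls near (360,151), (309,191) and (370,216). In the side view the press is near (327,200), with the bottle in front of it at (314,245). Next I'll measure these and enlarge both crops.

```bash
cat >> h.py <<'E'
def ray(c,uv,z):
    K=np.array(c["camera_matrix"]);D=np.array(c["distortion"]);T=np.array(c["pose"])
    q=cv2.undistortPoints(np.array(uv,float).reshape(-1,1,2),K,D).reshape(-1,2)
    r=np.c_[q,np.ones(len(q))]@T[:3,:3].T; o=T[:3,3]
    return o+r*((z-o[2])/r[:,2])[:,None]
def proj(c,P):
    T=np.linalg.inv(np.array(c["pose"])); P=np.atleast_2d(P).astype(float)
    r=cv2.Rodrigues(T[:3,:3])[0]
    return cv2.projectPoints(P,r,T[:3,3],np.array(c["camera_matrix"]),np.array(c["distortion"]))[0].reshape(-1,2)
E
python3 - <<'E'
from h import *
t=dict(np.load("top0.npz"));s=dict(np.load("side0.npz"))
P=cloud(t["d"],t)
# dark blobs at z .165-.21
g=t["p"].max(2)
m=((g<70)&(P[...,2]>.165)&(P[...,2]<.215)&(P[...,0]>.3)&(P[...,0]<.55)&(abs(P[...,1])<.2)).astype(np.uint8)
n,l,st,ce=cv2.connectedComponentsWithStats(m)
for i in range(1,n):
    if st[i,4]>8: print(st[i],ce[i].round(1),ray(t,[ce[i]],.178).round(4),P[l==i].mean(0).round(4))
print("cand",ray(t,[(360,151),(309,191),(370,216),(346,186)],.178).round(4).tolist())
print("plate depth",P[205,330].round(3),P[180,398].round(3),P[177,294].round(3),P[210,231].round(3))
# bridge top points
b=(P[...,2]>.146)&(P[...,2]<.153)&(P[...,0]>.3)&(P[...,0]<.55)&(abs(P[...,1]+.0)<.2)
print("bridge",b.sum(),cv2.minAreaRect(P[b][:,:2].astype(np.float32)))
b=(P[...,2]>.009)&(P[...,2]<.02)&(P[...,0]>.3)&(P[...,0]<.55)&(P[...,1]<.13)&(P[...,1]>-.12)
print("base",b.sum(),cv2.minAreaRect(P[b][:,:2].astype(np.float32)))
a=cv2.resize(t["p"][135:235,270:430],None,fx=5,fy=5,interpolation=cv2.INTER_CUBIC)
save("topc.png",a)
a=cv2.resize(s["p"][145:265,285:385],None,fx=5,fy=5,interpolation=cv2.INTER_CUBIC)
save("sidec.png",a)
E
```

```text
[272 124  20   8  96] [281.8 128.2] [[0.5488 0.1215 0.178 ]] [0.5458 0.1204 0.1895]
[356 146   8   9  54] [359.5 150.2] [[ 0.4936 -0.0507  0.178 ]] [ 0.4922 -0.0498  0.1852]
[304 188   7   8  45] [307.2 191.7] [[0.4041 0.0684 0.178 ]] [0.4034 0.0681 0.1855]
[339 188  10   7  32] [343.7 191.2] [[ 0.4027 -0.0122  0.178 ]] [ 0.4026 -0.0121  0.1794]
[366 213   8   8  49] [369.5 216.4] [[ 0.3455 -0.0672  0.178 ]] [ 0.3454 -0.0662  0.1859]
cand [[0.4917, -0.0518, 0.178], [0.4055, 0.0643, 0.178], [0.3464, -0.0683, 0.178], [0.4142, -0.0178, 0.178]]
plate depth [0.381 0.015 0.016] [ 0.435 -0.154  0.084] [0.45  0.103 0.084] [0.375 0.275 0.025]
bridge 533 ((0.45220574736595154, 0.03679607808589935), (0.27446842193603516, 0.08761143684387207), 57.13270950317383)
base 1417 ((0.4220346510410309, 0.018412098288536072), (0.22223582863807678, 0.23623019456863403), 84.0190658569336)
```

View pics/topc.png

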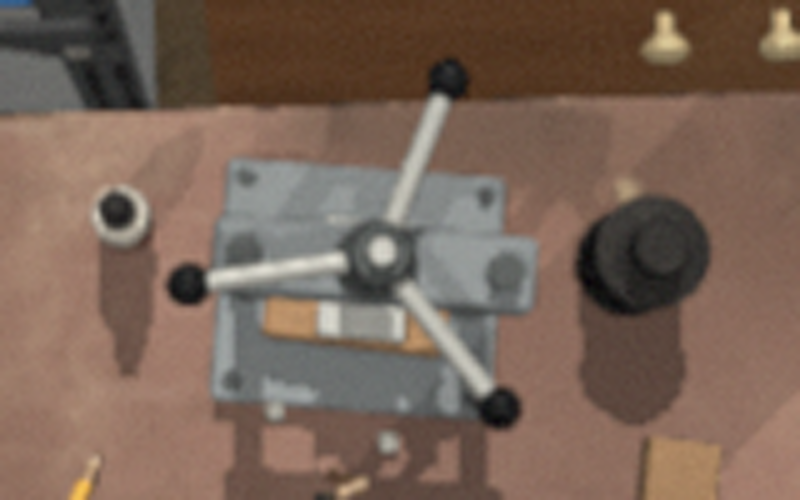

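View pics/sidec.png

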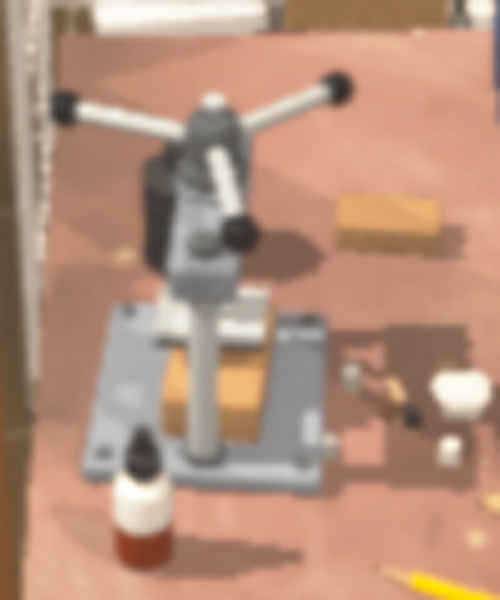

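The crops show three arms with balls at original pixels (359.5,150), (307,192) and (369.5,216), and the shoe visible in front of the bridge at about (342,199). The axis is at about (0.414, -0.0165), and the ball radii of 85.5 mm match the given size. Next I'll measure the pad height while making the approach move.

```bash
python3 - <<'E'
from h import *
t=dict(np.load("top0.npz"));s=dict(np.load("side0.npz"))
P=cloud(t["d"],t)
for r in (195,197,199,201,203): print(r,[(u,*(1000*P[r,u]).round(0).astype(int)) for u in (326,336,340,344,348,354)])
Q=cloud(s["d"],s)
# shoe pixels in side crop: white (175,315),(255,300)
for u,v in [(285+32,145+63),(285+35,145+64),(285+50,145+61),(285+50,145+63),(285+50,145+65),(285+49,145+72),(285+36,145+78)]: print(u,v,s["p"][v,u],Q[v,u].round(4))
E
```

```text
195 [(326, np.int64(406), np.int64(25), np.int64(42)), (336, np.int64(403), np.int64(0), np.int64(70)), (340, np.int64(403), np.int64(-10), np.int64(69)), (344, np.int64(396), np.int64(-14), np.int64(155)), (348, np.int64(396), np.int64(-24), np.int64(148)), (354, np.int64(393), np.int64(-34), np.int64(183))]
197 [(326, np.int64(401), np.int64(25), np.int64(43)), (336, np.int64(398), np.int64(1), np.int64(70)), (340, np.int64(398), np.int64(-10), np.int64(68)), (344, np.int64(398), np.int64(-20), np.int64(69)), (348, np.int64(397), np.int64(-30), np.int64(69)), (354, np.int64(389), np.int64(-34), np.int64(183))]
199 [(326, np.int64(396), np.int64(25), np.int64(44)), (336, np.int64(393), np.int64(1), np.int64(72)), (340, np.int64(393), np.int64(-9), np.int64(69)), (344, np.int64(392), np.int64(-19), np.int64(70)), (348, np.int64(392), np.int64(-30), np.int64(67)), (354, np.int64(385), np.int64(-34), np.int64(180))]
201 [(326, np.int64(391), np.int64(25), np.int64(42)), (336, np.int64(388), np.int64(1), np.int64(71)), (340, np.int64(388), np.int64(-9), np.int64(68)), (344, np.int64(388), np.int64(-19), np.int64(67)), (348, np.int64(387), np.int64(-29), np.int64(70)), (354, np.int64(388), np.int64(-47), np.int64(43))]
203 [(326, np.int64(387), np.int64(25), np.int64(14)), (336, np.int64(385), np.int64(-1), np.int64(32)), (340, np.int64(384), np.int64(-10), np.int64(42)), (344, np.int64(384), np.int64(-21), np.int64(42)), (348, np.int64(384), np.int64(-31), np.int64(42)), (354, np.int64(383), np.int64(-47), np.int64(41))]
317 208 [224 220 209] [ 0.4403 -0.0075  0.0709]
320 209 [241 237 228] [ 0.4321 -0.0056  0.0688]
335 206 [181 175 164] [ 0.3905 -0.0164  0.0702]
335 208 [185 177 167] [ 0.3908 -0.0092  0.0687]
335 210 [236 231 222] [0.3913 0.0009 0.0696]
334 217 [173 128  85] [0.3936 0.0013 0.0455]
321 223 [232 180 121] [0.43   0.0244 0.0438]
```

Call:
send_rows --moves '[{"jaw": 0,"tx": 3,"ty": 6,"tz": 1,"az": 10},{"jaw": 0,"tx": 5.5,"ty": 12,"tz": 2,"az": 20},{"jaw": 0,"tx": 8,"ty": 18,"tz": 2,"az": 30},{"jaw": 0,"tx": 10.5,"ty": 24,"tz": 2,"az": 40},{"jaw": 0,"tx": 13,"ty": 30,"tz": 2,"az": 50},{"jaw": 0,"tx": 15.5,"ty": 36,"tz": 2,"az": 60},{"jaw": 0,"tx": 17.1,"ty": 39.6,"tz": 2,"az": 64},{"jaw": 0,"tx": 17.1,"ty": 39.6,"tz": 2,"az": 64},{"jaw": 0,"tx": 17.1,"ty": 39.6,"tz": 2,"az": 64},{"jaw": 0,"tx": 17.1,"ty": 39.6,"tz": 2,"az": 64},{"jaw": 0,"tx": 17.1,"ty": 39.6,"tz": 2,"az": 64}]'

```text
schema error: expected keys jaw, tx, ty, tz, ax, ay, az
```

The shoe top is at about 69.3 mm and the block top at about 42.3 mm, so the gap is about 15 mm. That needs about 1.88 + 1.25 = 3.1 rad of capstan turn. The move was refused because each row must carry all seven keys, so I'll resend it.

Call:
send_rows --moves '[{"jaw": 0,"tx": 3,"ty": 6,"tz": 1,"ax": 0,"ay": 0,"az": 10},{"jaw": 0,"tx": 5.5,"ty": 12,"tz": 2,"ax": 0,"ay": 0,"az": 20},{"jaw": 0,"tx": 8,"ty": 18,"tz": 2,"ax": 0,"ay": 0,"az": 30},{"jaw": 0,"tx": 10.5,"ty": 24,"tz": 2,"ax": 0,"ay": 0,"az": 40},{"jaw": 0,"tx": 13,"ty": 30,"tz": 2,"ax": 0,"ay": 0,"az": 50},{"jaw": 0,"tx": 15.5,"ty": 36,"tz": 2,"ax": 0,"ay": 0,"az": 60},{"jaw": 0,"tx": 17.1,"ty": 39.6,"tz": 2,"ax": 0,"ay": 0,"az": 64},{"jaw": 0,"tx": 17.1,"ty": 39.6,"tz": 2,"ax": 0,"ay": 0,"az": 64},{"jaw": 0,"tx": 17.1,"ty": 39.6,"tz": 2,"ax": 0,"ay": 0,"az": 64},{"jaw": 0,"tx": 17.1,"ty": 39.6,"tz": 2,"ax": 0,"ay": 0,"az": 64},{"jaw": 0,"tx": 17.1,"ty": 39.6,"tz": 2,"ax": 0,"ay": 0,"az": 64}]'

```text
time: 1.48
tcp_pos: [0.4013, -0.0767, 0.4247]
orientation: [-0.0, 0.708, 0.707, -0.0]
ft_force: [0.7, 0.5, -0.3]
grip_width: 0.0001
gripper_force: 0.0
```

Call:
send_rows --moves '[{"jaw": 0,"tx": 0,"ty": 0,"tz": -3,"ax": 0,"ay": 0,"az": 0},{"jaw": 0,"tx": 0,"ty": 0,"tz": -5,"ax": 0,"ay": 0,"az": 0},{"jaw": 0,"tx": 0,"ty": 0,"tz": -7,"ax": 0,"ay": 0,"az": 0},{"jaw": 0,"tx": 0,"ty": 0,"tz": -8.7,"ax": 0,"ay": 0,"az": 0},{"jaw": 0,"tx": 0,"ty": 0,"tz": -8.7,"ax": 0,"ay": 0,"az": 0}]'

```text
time: 2.1
tcp_pos: [0.401, -0.0763, 0.3369]
orientation: [-0.001, 0.707, 0.707, -0.001]
ft_force: [-0.2, -0.7, 0.0]
grip_width: 0.0004
gripper_force: 0.0
```

```bash
python3 - <<'E'
from h import *
s=env.get_state();print(s["tcp_pos"],s["ft_force"],s["joint_pos"].round(2) if hasattr(s["joint_pos"],'round') else s["joint_pos"])
t,_,_=grab("top"); w,_,_=grab("side")
a=cv2.resize(t[130:240,270:430],None,fx=3,fy=3)
b=cv2.resize(w[140:265,270:400],None,fx=2.64,fy=2.64)
h=min(a.shape[0],b.shape[0]); save("ins.png",np.hstack([a[:h],b[:h]])[:, :800])
C=np.array([.4144,-.0165]);q=np.array(s["tcp_pos"][:2])
# clockwise arc waypoints at r=.058 from current angle, in cm shifts
a0=-100
for th in range(-100,-290,-10):
    p=C+.058*np.array([np.cos(np.radians(th)),np.sin(np.radians(th))]); print(th,(100*(p-q)).round(1))
E
```

```text
[ 0.40097785 -0.07627502  0.33691187] [-0.20444131 -0.73290277  0.03568785] [-0.19  0.08 -0.39  1.1  -0.    1.38]
-100 [0.3 0.3]
-110 [-0.6  0.5]
-120 [-1.6  1. ]
-130 [-2.4  1.5]
-140 [-3.1  2.2]
-150 [-3.7  3.1]
-160 [-4.1  4. ]
-170 [-4.4  5. ]
-180 [-4.5  6. ]
-190 [-4.4  7. ]
-200 [-4.1  8. ]
-210 [-3.7  8.9]
-220 [-3.1  9.7]
-230 [-2.4 10.4]
-240 [-1.6 11. ]
-250 [-0.6 11.4]
-260 [ 0.3 11.7]
-270 [ 1.3 11.8]
-280 [ 2.3 11.7]
```

View pics/ins.png

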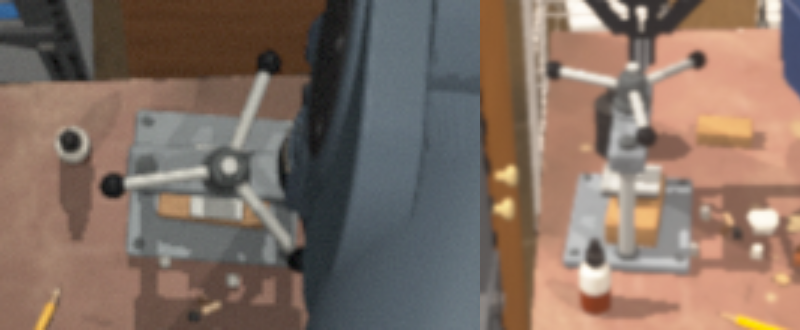

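The left half shows the arms unmoved, and the right half shows the closed fingers down behind the hub, clear of everything. I'll sweep clockwise along an arc of 58 mm radius.

Call:
send_rows --moves '[{"jaw": 0,"tx": -0.6,"ty": 0.5,"tz": 0,"ax": 0,"ay": 0,"az": 0},{"jaw": 0,"tx": -1.6,"ty": 1.0,"tz": 0,"ax": 0,"ay": 0,"az": 0},{"jaw": 0,"tx": -2.4,"ty": 1.5,"tz": 0,"ax": 0,"ay": 0,"az": 0},{"jaw": 0,"tx": -3.1,"ty": 2.2,"tz": 0,"ax": 0,"ay": 0,"az": 0},{"jaw": 0,"tx": -3.7,"ty": 3.1,"tz": 0,"ax": 0,"ay": 0,"az": 0},{"jaw": 0,"tx": -4.1,"ty": 4.0,"tz": 0,"ax": 0,"ay": 0,"az": 0},{"jaw": 0,"tx": -4.4,"ty": 5.0,"tz": 0,"ax": 0,"ay": 0,"az": 0},{"jaw": 0,"tx": -4.5,"ty": 6.0,"tz": 0,"ax": 0,"ay": 0,"az": 0},{"jaw": 0,"tx": -4.4,"ty": 7.0,"tz": 0,"ax": 0,"ay": 0,"az": 0},{"jaw": 0,"tx": -4.1,"ty": 8.0,"tz": 0,"ax": 0,"ay": 0,"az": 0},{"jaw": 0,"tx": -4.1,"ty": 8.0,"tz": 0,"ax": 0,"ay": 0,"az": 0}]'

```text
time: 3.58
tcp_pos: [0.3606, 0.0052, 0.3374]
orientation: [-0.001, 0.706, 0.708, -0.0]
ft_force: [-0.3, 0.4, -0.8]
grip_width: -0.0
gripper_force: 0.1
```

```bash
cat >> h.py <<'E'
C=np.array([.4144,-.0165])
def look(n="top",show=None):
    p,d,c=grab(n);P=cloud(d,c)
    R=np.hypot(P[...,0]-C[0],P[...,1]-C[1])
    m=((p.max(2)<75)&(P[...,2]>.16)&(P[...,2]<.2)&(R>.06)&(R<.11)).astype(np.uint8)
    k,l,st,ce=cv2.connectedComponentsWithStats(m)
    for i in range(1,k):
        if st[i,4]>15:
            q=ray(c,[ce[i]],.178)[0,:2]-C; print(n,"ball",ce[i].round(),st[i,4],"r",np.hypot(*q).round(4),"ang",np.degrees(np.arctan2(q[1],q[0])).round(1))
    m=(abs(P[...,0]-C[0])<.045)&(abs(P[...,1]-C[1])<.05)&(P[...,2]>.047)&(P[...,2]<.09)&(p.min(2)>120)
    print(n,"shoe n",m.sum(),"z pct",np.percentile(P[m][:,2],[25,50,75]).round(4) if m.any() else None)
    return p,d,c
E
python3 - <<'E'
from h import *
s=env.get_state();print(s["time"],s["tcp_pos"],s["ft_force"])
t,_,_=look("top"); w,_,_=look("side")
a=cv2.resize(t[130:240,270:430],None,fx=3,fy=3)
b=cv2.resize(w[140:265,270:400],None,fx=2.64,fy=2.64)
save("p1.png",np.hstack([a,b])[:, :800])
E
```

```text
3.575 [0.36061943 0.00522656 0.33743836] [-0.2893986   0.39040682 -0.82971903]
top ball [332. 147.] 19 r 0.0915 ang 16.6
top shoe n 0 z pct None
side ball [296. 179.] 25 r 0.0839 ang 18.6
side ball [354. 184.] 20 r 0.0852 ang 140.0
side shoe n 171 z pct [0.0573 0.0584 0.0592]
```

View pics/p1.png

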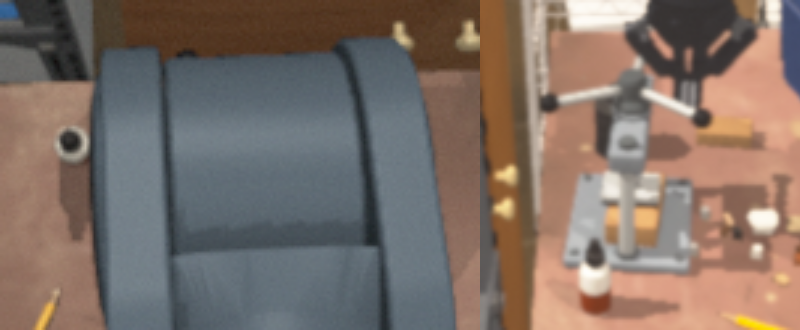

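The side view shows arm B3 at about 140°, a turn of 1.33 rad, with the shoe at about 58.4 mm, which agrees. The hand touches only the arm. About 103° of turn is left, so I'll push another 60°.

Call:
send_rows --moves '[{"jaw": 0,"tx": 0.4,"ty": 0.9,"tz": 0,"ax": 0,"ay": 0,"az": 0},{"jaw": 0,"tx": 1.0,"ty": 1.7,"tz": 0,"ax": 0,"ay": 0,"az": 0},{"jaw": 0,"tx": 1.7,"ty": 2.4,"tz": 0,"ax": 0,"ay": 0,"az": 0},{"jaw": 0,"tx": 2.5,"ty": 3.0,"tz": 0,"ax": 0,"ay": 0,"az": 0},{"jaw": 0,"tx": 3.5,"ty": 3.4,"tz": 0,"ax": 0,"ay": 0,"az": 0},{"jaw": 0,"tx": 4.4,"ty": 3.7,"tz": 0,"ax": 0,"ay": 0,"az": 0},{"jaw": 0,"tx": 4.4,"ty": 3.7,"tz": 0,"ax": 0,"ay": 0,"az": 0}]'

```text
time: 4.55
tcp_pos: [0.4055, 0.0418, 0.3375]
orientation: [-0.0, 0.707, 0.708, 0.0]
ft_force: [-1.0, 0.6, -0.0]
grip_width: 0.0004
gripper_force: 0.2
```

```bash
python3 - <<'E'
from h import *
s=env.get_state();print(s["time"],s["tcp_pos"],s["ft_force"])
t,_,_=look("top"); w,d,c=look("side")
np.savez("side2.npz",p=w,d=d,**{k:np.array(v) for k,v in c.items()})
a=cv2.resize(t[130:240,270:430],None,fx=3,fy=3)
b=cv2.resize(w[140:265,270:400],None,fx=2.64,fy=2.64)
save("p2.png",np.hstack([a,b])[:, :800])
x,y,z=s["tcp_pos"];q=np.array([x,y])
print("finger ang",np.degrees(np.arctan2(*(q-C)[::-1])))
# same shoe statistic on the first side view
s0=dict(np.load("side0.npz"));P=cloud(s0["d"],s0);p=s0["p"]
m=(abs(P[...,0]-C[0])<.045)&(abs(P[...,1]-C[1])<.05)&(P[...,2]>.047)&(P[...,2]<.09)&(p.min(2)>120)
print("side0 shoe",np.percentile(P[m][:,2],[25,50,75]))
E
```

```text
4.55 [0.40547679 0.04179133 0.3374727 ] [-0.96228032  0.62991842 -0.03198444]
top shoe n 0 z pct None
side ball [321. 191.] 35 r 0.0836 ang 78.2
side shoe n 167 z pct [0.0534 0.0546 0.0556]
finger ang 98.70324840623529
side0 shoe [0.0677812  0.06894213 0.07001301]
```

View pics/p2.png

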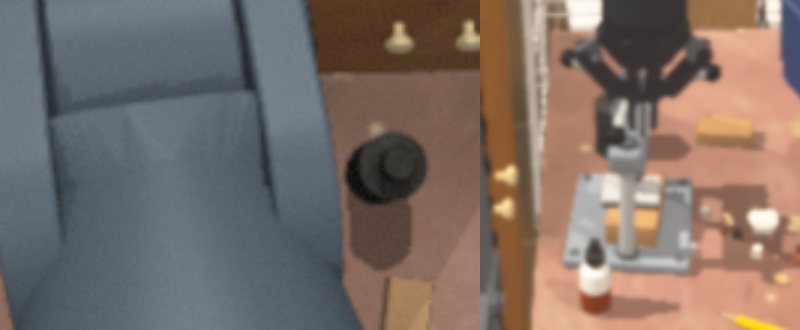

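In the side view (right) the shoe is on the block at 54.6 mm, the arm is at 78°, and the compression is about 5 mm. About 37° is left, so I'll push to an arm angle of about 42°.

Call:
send_rows --moves '[{"jaw": 0,"tx": 1.0,"ty": 0.1,"tz": 0,"ax": 0,"ay": 0,"az": 0},{"jaw": 0,"tx": 1.9,"ty": 0,"tz": 0,"ax": 0,"ay": 0,"az": 0},{"jaw": 0,"tx": 2.7,"ty": -0.3,"tz": 0,"ax": 0,"ay": 0,"az": 0},{"jaw": 0,"tx": 3.3,"ty": -0.6,"tz": 0,"ax": 0,"ay": 0,"az": 0},{"jaw": 0,"tx": 3.3,"ty": -0.6,"tz": 0,"ax": 0,"ay": 0,"az": 0}]'

```text
time: 5.28
tcp_pos: [0.438, 0.0352, 0.3376]
orientation: [-0.0, 0.707, 0.707, 0.0]
ft_force: [-2.3, -0.0, -1.1]
grip_width: -0.0
gripper_force: 1.0
```

```bash
python3 - <<'E'
from h import *
s=env.get_state();print(s["time"],s["tcp_pos"],s["ft_force"])
q=np.array(s["tcp_pos"][:2]);print("finger ang",np.degrees(np.arctan2(*(q-C)[::-1])))
look("side");look("top")
E
```

```text
5.275 [0.43797431 0.03523128 0.33761475] [-2.27458369 -0.02966344 -1.09868837]
finger ang 65.50090789354199
side ball [359. 177.] 19 r 0.0856 ang 166.5
side ball [304. 186.] 24 r 0.0834 ang 44.8
side shoe n 163 z pct [0.0533 0.0545 0.0552]
top shoe n 0 z pct None
```

The arm is at about 45°, with compression near 9 mm. I'll back off and lift away for an unobstructed measurement.

Call:
send_rows --moves '[{"jaw": 0,"tx": -1.0,"ty": 1.2,"tz": 0,"ax": 0,"ay": 0,"az": 0},{"jaw": 0,"tx": -1.0,"ty": 1.2,"tz": 2,"ax": 0,"ay": 0,"az": 0},{"jaw": 0,"tx": -1.0,"ty": 1.2,"tz": 5,"ax": 0,"ay": 0,"az": 0},{"jaw": 0,"tx": -1.0,"ty": 1.2,"tz": 9,"ax": 0,"ay": 0,"az": 0},{"jaw": 0,"tx": -4,"ty": -4,"tz": 11,"ax": 0,"ay": 0,"az": 0},{"jaw": 0,"tx": -8,"ty": -9,"tz": 11,"ax": 0,"ay": 0,"az": 0},{"jaw": 0,"tx": -11,"ty": -14,"tz": 11,"ax": 0,"ay": 0,"az": 0},{"jaw": 0,"tx": -13,"ty": -19,"tz": 11,"ax": 0,"ay": 0,"az": 0},{"jaw": 0,"tx": -15,"ty": -24,"tz": 11,"ax": 0,"ay": 0,"az": 0},{"jaw": 0,"tx": -16,"ty": -29,"tz": 11,"ax": 0,"ay": 0,"az": 0},{"jaw": 0,"tx": -17,"ty": -34,"tz": 11,"ax": 0,"ay": 0,"az": 0},{"jaw": 0,"tx": -17,"ty": -36,"tz": 11,"ax": 0,"ay": 0,"az": 0},{"jaw": 0,"tx": -17,"ty": -36,"tz": 11,"ax": 0,"ay": 0,"az": 0}]'

```text
time: 7.0
tcp_pos: [0.2678, -0.3249, 0.4476]
orientation: [0.0, 0.707, 0.707, 0.0]
ft_force: [0.2, 1.1, 0.8]
grip_width: 0.0002
gripper_force: 0.0
```

```bash
python3 - <<'E'
from h import *
s=env.get_state();print(s["time"],s["tcp_pos"],s["ft_force"])
t,d,c=look("top"); w,d2,c2=look("side")
# first frames same method
for n,cc in(("top",np.load("top0.npz")),("side",np.load("side0.npz"))):
    cc=dict(cc);P=cloud(cc["d"],cc);R=np.hypot(*(P[...,:2]-C).transpose(2,0,1))
    m=((cc["p"].max(2)<75)&(P[...,2]>.16)&(P[...,2]<.2)&(R>.06)&(R<.11)).astype(np.uint8)
    k,l,st,ce=cv2.connectedComponentsWithStats(m)
    for i in range(1,k):
        if st[i,4]>15: q=ray(cc,[ce[i]],.178)[0,:2]-C; print(n,"0",np.degrees(np.arctan2(q[1],q[0])).round(1),np.hypot(*q))
    # block top and shoe top by plane medians
def med(p,d,c,n):
    P=cloud(d,c); X=P-np.array([*C,0])
    for nm,lo,hi in(("block",.036,.047),("shoe",.0485,.08)):
        m=(abs(X[...,0])<.04)&(abs(X[...,1])<.045)&(P[...,2]>lo)&(P[...,2]<hi)
        print(n,nm,m.sum(),np.median(P[m][:,2]) if m.any() else None)
    m=(np.hypot(X[...,0],X[...,1])<.006)&(P[...,2]>.18)&(P[...,2]<.22); print("screw top",m.sum(),np.percentile(P[m][:,2],[50,80]) if m.any() else None)
for n in("top","side"):
    z=dict(np.load(n+"0.npz"));med(z["p"],z["d"],z,n+"0")
med(t,d,c,"top");med(w,d2,c2,"side")
a=cv2.resize(t[130:240,270:430],None,fx=3,fy=3)
b=cv2.resize(w[140:265,270:400],None,fx=2.64,fy=2.64)
save("p3.png",np.hstack([a,b])[:, :800])
E
```

```text
7.0 [ 0.26779282 -0.32494153  0.44758591] [0.23014062 1.09209221 0.75783673]
top ball [318. 159.] 54 r 0.0863 ang 44.0
top ball [382. 175.] 48 r 0.0857 ang -75.5
top ball [337. 224.] 55 r 0.0852 ang 164.8
top shoe n 80 z pct [0.0534 0.0545 0.0553]
side ball [304. 186.] 23 r 0.0832 ang 45.4
side shoe n 162 z pct [0.0531 0.0542 0.0556]
top 0 -23.5 0.08661133256426908
top 0 96.7 0.08543674401621135
top 0 -143.7 0.08568718007003058
side 0 97.8 0.08581199047818017
top0 block 137 0.041518582568791484
top0 shoe 130 0.0684655605725385
screw top 23 [0.20230407 0.20324243]
side0 block 153 0.04247067262551274
side0 shoe 169 0.06861098249084041
screw top 17 [0.20167395 0.20328351]
top block 169 0.041943959706487455
top shoe 87 0.05445133489662046
screw top 24 [0.19301283 0.19448683]
side block 129 0.042623669279380993
side shoe 174 0.0545876273076073
screw top 9 [0.19356955 0.19383405]
```

View pics/p3.png

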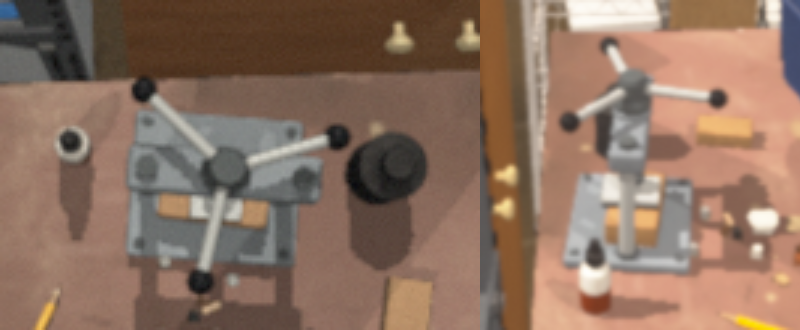

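The final view shows the arms at 44°, -75.5° and 165°, a turn of 172°, which lowers the screw 24.0 mm. The shoe came down about 14.4 mm and rests on the block, so the spring compression is about 9.6 mm of 20. The block and bystanders haven't moved and the hand is clear, so I'm handing in.

```bash
python3 -c "
from workcell import env
print(env.job_done())"
```

```text
the job is handed in; nothing more can be done
None
```

The capstan was turned about 172° clockwise, so the pad sits on the block with its spring compressed by about 9.6 mm of 20 mm (worked out from the arm angle and pad drop in the camera images); the block and other things look unmoved, the hand is clear of the press, and the job was handed in at about 7 s, verdict not shown.

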